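# Tare the dish and weigh two fittings on the bench scale

## Task

Weigh the small brass valve and the plated tube union together on the bench scale: clear the sanding block off its platform, stand the empty wooden dish on the middle of the platform, let go of it and press the wide tare key, then lay both fittings in the dish and leave it standing free. Do not touch tare again once a fitting is in the dish, and keep off the small round power key, which would switch the scale off. Put everything down gently, as a hard push overloads the platform, and leave the other things on the bench where they are.

Things in the scene. Friction and masses are not known exactly. Their poses are not given: they have to be found in the camera images.
- scale: low grey bench scale, fixed to the bench, 236 x 182 mm. Origin on the worktop under the centre of the square platform; own x points from the key panel across the platform to the back, z up. The housing reaches from x = -150 to +86 mm and y = -91 to +91 mm; under the platform its top is 27 mm high, the key panel (x -150 to -76 mm) 37 mm; display in the panel's middle, 40 mm high.
- platform_top (a point): centre of the platform's upper face: a flat steel plate 150 x 150 x 5 mm, 44 mm above the worktop; axes as the scale's
- platform (a joint): how far the platform is pressed down on its spring, m: 0 unloaded, about 0.25 mm for each newton of load, 6 mm is the stop. More than 5 mm (about 20 N) counts as overload.
- tare (a joint): travel of the tare key, m: 0 up, 0.004 fully down (5 N; starts to move at 1 N); springs back. It counts as pressed when held more than 3 mm down for 0.1 s.
- tare_top (a point): centre of the top face of the tare key: the wide pale rectangular key (22 x 34 mm, long side along the scale's y), 43 mm above the worktop, on the key panel to the right of the display as seen from the keys' side (scale -y)
- power (a joint): travel of the power key, m: 0 up, 0.003 down; it must stay under 0.002
- power_top (a point): centre of the top of the power key: a small round pale key, 16 mm across, 42 mm above the worktop, to the left of the display (scale +y)
- dish_centre (a point): empty round turned wooden dish, 140 mm outside diameter at the rim, 42 mm high, 120 g; wall 8 mm thick and upright in its upper 36 mm, inner floor 6 mm above its underside, inside diameter 124 mm. This point is on its axis, half-way up (21 mm above the underside). It is taken by the wall.
- dish: the same dish; origin at the centre of its underside, z up its axis
- valve_centre (a point): small dull brass valve lying on its side, 42 x 54 x 19 mm, 160 g: a round body 18 mm thick along its y, 11 mm to the -x side of this point, and a flat lever 30 mm wide (its outer face 20 mm to the +x side) on a short stem. It can be gripped across x over its middle, where it is about 40 mm wide, or along y by the flat ends of the round body (54 mm). The point is the middle of it, half-way up (9.5 mm).
- valve: the same valve; origin at its underside
- union_centre (a point): plated tube union, 15 x 34 x 14 mm, 60 g, lying along its y, a hexagon nut on each end; gripped across x (15 mm) or lengthwise (34 mm). The point is its centre, 7 mm up.
- union: the same union; origin at its underside
- sanding_block_centre (a point): wooden sanding block, 45 x 90 x 28 mm (its x, y, z), 120 g, left lying flat on the scale's platform. The point is its centre. It may end anywhere on the bench, in any attitude, once it no longer touches the platform.
- sanding_block: the same block; origin at its underside
- plug_centre (a point): bystander: old spark plug, 23 x 62 x 20 mm, lying along its y; centre
- cabinet_knob_centre (a point): bystander: chromed cabinet knob, 29 mm across, 34 mm high, standing; centre
- can_centre (a point): bystander: small can full of nozzles, 86 mm across, 110 mm high, standing; centre
- glue_centre (a point): bystander: white glue bottle, 40 x 46 mm, 145 mm high, standing; centre
- spray_centre (a point): bystander: pump mist bottle, 57 mm across, 188 mm high, standing; centre (94 mm up)
- toolbox_front (a point): fixed steel toolbox at the back right, 452 x 290 x 311 mm (its x, y, z); this point is the middle of the lower edge of its face towards the robot, the box reaches from it to +x
- bench_vice: fixed vice, 114 mm high, at the left front; its origin is on the bench, from which it reaches 90 mm ahead and 110 mm back in x and 75 mm either side in y
- red_tub: bystander, fixed: red tub, 154 mm across, 195 mm high, at the right; origin under its centre

How it is judged:
By the outcome, as a careful person would: the job done as asked, in the order asked, and still so for the second after the job is handed in, with the robot touching nothing.
It also fails if it takes over 72 s, if anything falls off the work surface, if the arm or the gripper's body presses on something with over 40 N, if the wrist force passes 120 N, or if a joint passes its speed limit or range.

## Robot

A 6-joint arm with a two-finger parallel gripper is mounted at the origin on a cart in front of the work surface, level with it; the furniture and walls round the work are solid. World frame = base frame: x ahead of the robot, y to its left, z up, the work surface at z = 0. Lengths are in mm, angles in rad, forces in N, time in s.
With the tool pointing down it reaches from about 300 to 775 mm from the base axis. Payload 14.6 kg.
Tool frame: the origin (TCP) lies at the centre of the arm's flange, where the gripper is bolted on; the fingertips stand 199 mm ahead of it and the grasp point (between the pads) lies 180 mm ahead of it; z points along the fingers, y is the line along which they close (so a half turn about z gives the same grasp; the last joint's range is limited). The gripper opens to 94 mm and grips with 3 to 60 N. Pads are 16 mm wide; open, the fingers measure 119 mm over their backs; the gripper's body (75 mm by 177 mm) begins 78 mm behind the grasp point.
Start: joints at [1.057, 0.3, 1.521, -0, 1.321, -0.067], TCP at [237.642, 496.001, 404.646] pointing down, gripper open.
Joint ranges: [-3.03, 3.03], [-0.79, 2.21], [0.23, 2.52], [-1.04, 4.18], [0, 3.07], [-2.55, 2.55]. Speed limits (rad/s): [2.22, 2.22, 2.57, 3.14, 3.14, 3.14].

## Interface

Orientations are given as [roll, pitch, yaw] about the fixed x, y, z axes, in that order (R = Rz(yaw) Ry(pitch) Rx(roll)).
In Python, from cell import manip, optics, workorder gives the robot as it stands.
- The arm moves only by the tool step_arm, never from a script. Its argument "increments" is a list that holds one entry, the list of rows, each a list of 7 numbers: the turn, a rotation vector about the tool's x, y, z as a fraction of full scale, then the shift along the tool's x, y, z as a fraction of full scale, then the closure, from -1 (fully open) to 1 (shut). In form: [[[wx, wy, wz, tx, ty, tz, fingers], ...]]. A call has 1 to 5 rows; each row shifts and turns the commanded pose from where the row before left it, along the tool's axes as they then stand; what a row does not reach is not made up. Full scale, the value 1, is 40 mm for a shift and 45 degrees for a turn. A row lasts 1/10 s, in which the tool goes at most 50 mm and 8.59 degrees, less where a joint would pass 70% of its speed; a pose out of reach is approached as far as the arm can. A call with a number of a shift or a turn outside -1 to 1 is refused whole. A call with a gripper value outside its range is refused whole. The fingers move at their own pace and stop on an object; "newtons" is the grip in N (left out, the last holds). Time passes only in rows, so rows that do not move let the fingers close. It gives the time, the measured TCP pose, the force, the opening and the grip force at its end, in the units of the state.
- manip.read_state(): the state, without advancing time (a new reading comes with each control period).
- optics.camera(name): name is "scene" or "top" or "wrist"; returns a dict with "frame" (480x640x3 uint8, red, green, blue), "range_z" (480x640 float32, mm along the optical axis (not along the pixel's ray), 0 where there is no reading), "mtx" (3x3 intrinsics, pixels), "cam_to_world" (4x4, takes a point from camera to world coordinates). Camera axes: x right, y down, z forward; pixel columns grow to the right and rows downward; lengths in mm; the calibration is good to about 2 mm. A picture is of the moment at which its call begins.
- workorder.sign_off(): hands the job in; it is judged then, once.
The state is a dict: "clock": time; "joints": joint angles; "qd": joint speeds; "effort": joint torques, N m; "eef_pos": TCP position; "eef_rot": TCP orientation; "wrist_force": force on the tool from outside, world axes, zero at the start; "moment": the same for the moment, N m; "finger_gap": finger opening in mm; "finger_force": force on a finger pad.
Only numpy, scipy, OpenCV 4.12 (cv2) and the standard library are available. Lean on these libraries where they do the work, as an engineer would, in place of code of your own. Each camera call takes 0.05 s, during which the arm holds its last target. There are 200 camera calls.

## Working session

There is one attempt and no reset: what is moved stays moved. The work goes in short steps, Python scripts to look and compute and a tool call to move; the robot and the scene stay as the last step left them, time stands still between calls to the robot, and variables do not carry over. Pictures are saved under pics/ and viewed, at most 11 in all, crops included, and the job is handed in when it is done.

Besides the shell and the picture viewer there is one more tool, called as name(argument=value, ...), one argument or row to a line, values as JSON. step_arm: Moves the arm, as the interface text tells. Its arguments: {"type":"object","properties":{"increments":{"type":"array","items":{"type":"array","items":{"type":"array","items":{"type":"number"}}}},"newtons":{"type":"number"}},"required":["increments"]}

```bash
mkdir -p pics; ls
cat > h.py <<'E'
import numpy as np, cv2
from cell import manip, optics, workorder
def snap(n,f):
    c=optics.camera(n); cv2.imwrite('pics/'+f+'.png',cv2.cvtColor(c['frame'],cv2.COLOR_RGB2BGR)); np.savez('pics/'+f+'.npz',**c); return c
def cloud(c):
    z=c['range_z']; v,u=np.mgrid[:480,:640]; K=c['mtx']
    p=np.stack([(u-K[0,2])/K[0,0]*z,(v-K[1,2])/K[1,1]*z,z],-1)
    T=c['cam_to_world']; w=p@T[:3,:3].T+T[:3,3]; w[z==0]=np.nan; return w
E
python3 - <<'E'
from h import *
for n in('top','scene'): c=snap(n,n+'0'); print(c['cam_to_world'][:3,3],c['cam_to_world'][:3,2])
s=manip.read_state(); print({k:np.round(v,3) for k,v in s.items()})
E
```

```text
pics
[ 421.83437527  -39.26562855 1412.16985607] [ 0.08334244  0.00744741 -0.99649314]
[  71.95546508 -756.59426644  978.77823318] [ 0.36410795  0.57735795 -0.73080996]
{'clock': np.float64(0.1), 'joints': array([ 1.057,  0.3  ,  1.522,  0.   ,  1.321, -0.067]), 'qd': array([ 0.002, -0.001, -0.004, -0.001, -0.001, -0.001]), 'effort': array([ 3.0000e-03, -5.3265e+01, -3.5328e+01,  7.1000e-02,  2.3000e-02,
       -0.0000e+00]), 'eef_pos': array([237.614, 495.986, 404.141]), 'eef_rot': array([-3.141, -0.   ,  2.695]), 'wrist_force': array([ 0.45 , -0.874,  0.385]), 'moment': array([0.038, 0.043, 0.035]), 'finger_force': np.float64(0.0), 'finger_gap': np.float64(93.657)}
```

View pics/top0.png

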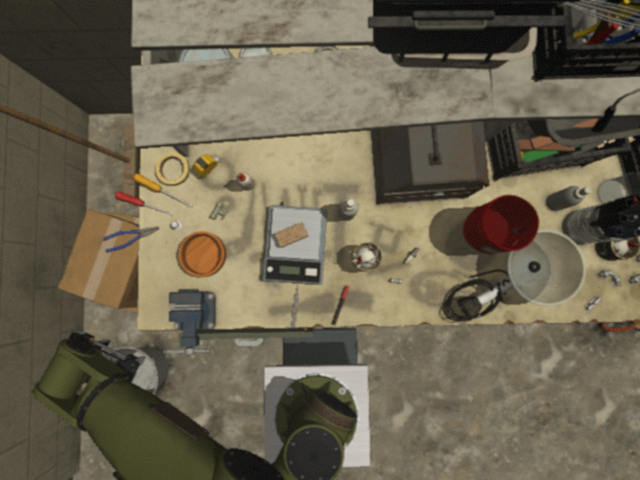

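View pics/scene0.png

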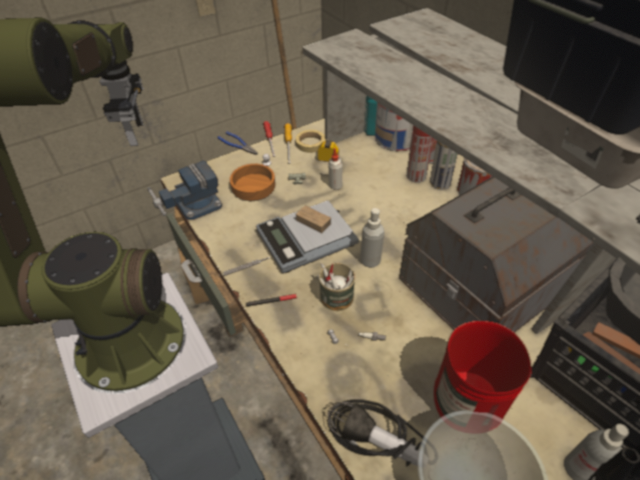

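The top view (up = +x, left = +y) shows the scale at (295,245) with the block at (291,234). The dish is at (202,254), the valve at (218,210), the union at (396,281) and the plug at (410,255). The can is at (366,256), the spray at (348,208) and the glue at (243,180). The scene view agrees with this layout.

```bash
cat >> h.py <<'E'
def blob(w,box,zlo,zhi):
    x0,x1,y0,y1=box
    m=(w[...,0]>x0)&(w[...,0]<x1)&(w[...,1]>y0)&(w[...,1]<y1)&(w[...,2]>zlo)&(w[...,2]<zhi)
    n,l,st,_=cv2.connectedComponentsWithStats(m.astype(np.uint8))
    if n<2: return None
    k=1+np.argmax(st[1:,4]); P=w[l==k]; r=cv2.minAreaRect(P[:,:2].astype(np.float32)); b=cv2.boxPoints(r)
    return dict(n=len(P),c=np.round(r[0],1),size=np.round(r[1],1),ang=round(r[2],1),z=np.round(np.percentile(P[:,2],[5,50,95]),1))
E
python3 - <<'E'
from h import *
c=dict(np.load('pics/top0.npz')); w=cloud(c)
for n,(u,v) in dict(scale=(300,222),block=(291,234),dish=(202,254),valve=(218,210),union=(396,281),plug=(410,255),can=(366,256),spray=(348,208),glue=(243,180),knob=(174,225),tare=(311,272),power=(271,268),bench=(350,300),tb=(380,195),tub=(500,225),vice=(190,310),shelf=(300,110)).items():
    print(n,np.round(w[v,u],0))
for n,(u,v),h,lo,hi in [('block',(291,234),70,60,85),('dish',(202,254),110,10,60),('valve',(218,210),50,6,40),('union',(396,281),40,5,30),('can',(366,256),80,60,140),('spray',(348,208),60,30,230),('scale',(291,240),170,20,60),('glue',(243,180),60,30,200),('plug',(410,255),50,5,40)]:
    p=w[v,u]; print(n,blob(w,(p[0]-h,p[0]+h,p[1]-h,p[1]+h),lo,hi))
im=cv2.imread('pics/top0.png'); cv2.imwrite('pics/a.png',cv2.resize(im[150:350,150:430],None,fx=2.8,fy=2.8,interpolation=2))
E
```

```text
scale [590.  37.  47.]
block [552.  63.  71.]
dish [501. 348.   4.]
valve [637. 295.  16.]
union [ 406. -254.   10.]
plug [ 485. -299.   14.]
can [ 482. -158.   70.]
spray [ 614. -104.  154.]
glue [708. 197. 118.]
knob [591. 428.  28.]
tare [438.   7.  43.]
power [453. 128.  42.]
bench [ 350. -111.    0.]
tb [ 656. -199.  119.]
tub [ 574. -584.    5.]
vice [336. 352. 110.]
shelf [820.  15. 365.]
block {'n': 460, 'c': array([551.4,  62.6]), 'size': array([45.2, 89.9]), 'ang': 22.1, 'z': array([66.6, 71. , 75.4])}
dish {'n': 637, 'c': array([500.9, 339.4]), 'size': array([138.9, 138.4]), 'ang': 57.0, 'z': array([13.2, 38.6, 45.4])}
valve {'n': 144, 'c': array([633.1, 290.9]), 'size': array([42.8, 54.9]), 'ang': 62.1, 'z': array([ 8. , 14.4, 22.8])}
union {'n': 49, 'c': array([ 407.4, -255.5]), 'size': array([35.4, 15.4]), 'ang': 89.1, 'z': array([ 5.7, 11.1, 16.7])}
can {'n': 423, 'c': array([ 479.3, -160. ]), 'size': array([85.2, 88.4]), 'ang': 30.9, 'z': array([61.1, 69.8, 93.1])}
spray {'n': 370, 'c': array([ 623.9, -107.5]), 'size': array([56.9, 53.9]), 'ang': 73.2, 'z': array([ 50.6, 127.6, 187.7])}
scale {'n': 4011, 'c': array([524.7,  54.7]), 'size': array([182.1, 235.7]), 'ang': 84.9, 'z': array([24.9, 40.1, 47.2])}
glue {'n': 222, 'c': array([716.6, 201.6]), 'size': array([35.8, 44.4]), 'ang': 0.6, 'z': array([ 41.2,  94.9, 128.5])}
plug {'n': 92, 'c': array([ 486.5, -304.2]), 'size': array([25.7, 61. ]), 'ang': 40.3, 'z': array([ 7.6, 14.4, 21.2])}
```

View pics/a.png

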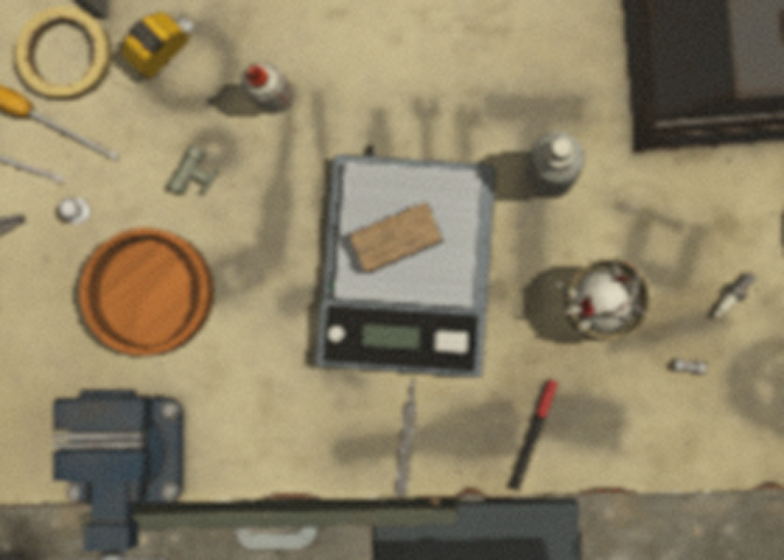

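```bash
cat >> h.py <<'E'
from scipy.spatial.transform import Rotation as Ro
def plan(pts,f,start=None):
    """pts: list of (x,y,zgrasp,yawdeg[,step mm]); prints rows per waypoint, shift in tool axes at row start"""
    s=manip.read_state(); p=np.array(s['eef_pos'],float); R=Ro.from_euler('xyz',s['eef_rot'])
    print('t',round(float(s['clock']),2),'p',np.round(p,1),'yaw',round(np.degrees(s['eef_rot'][2]),1),'F',np.round(s['wrist_force'],1),'gap',round(float(s['finger_gap']),1))
    for q in pts:
        x,y,z,yaw=q[:4]; st=q[4] if len(q)>4 else 39
        T=Ro.from_euler('xyz',[np.pi,0,np.radians(yaw)]); d=np.array([x,y,z+180])-p; rv=(R.inv()*T).as_rotvec()
        N=max(1,int(np.ceil(np.linalg.norm(d)/st)),int(np.ceil(np.degrees(np.linalg.norm(rv))/8.5)))
        rows=[]
        for i in range(N):
            t=np.round(R.inv().apply(d/N)/40,2); r=np.round(rv/N/(np.pi/4),3)
            rows.append([*map(float,r),*map(float,t),f]); p=p+R.apply(t*40); R=R*Ro.from_rotvec(r*np.pi/4)
            d_rem=np.array([x,y,z+180])-p
            if i<N-1: d=d_rem/(N-1-i)*N
        for i in range(0,N,5): print(str(rows[i:i+5]).replace('-0.0,','0,').replace('0.0,','0,').replace(' ',''))
        print('--')
E
python3 - <<'E'
from h import *
c=dict(np.load('pics/top0.npz')); w=cloud(c)
# tare/power: bright pixels on the panel
g=c['frame'].min(-1); 
for b in((410,470,-25,40),(420,480,105,150)):
    m=(g>150)&(w[...,0]>b[0])&(w[...,0]<b[1])&(w[...,1]>b[2])&(w[...,1]<b[3]); P=w[m]; print(len(P),np.nanmean(P,0),cv2.minAreaRect(P[:,:2].astype(np.float32)))
m=(w[...,2]>250)&(w[...,1]<400)&(w[...,1]>-200)&(w[...,0]>500); print('shelf front x',np.nanmin(w[m][:,0]),np.nanpercentile(w[m][:,2],[1,50]))
plan([(551,63,130,112)],-1)
E
```

```text
58 [439.74128867   7.6354409   42.70626958] ((439.7764892578125, 8.16529369354248), (27.486656188964844, 15.21955394744873), 88.69270324707031)
12 [451.21410261 132.21949224  41.46541168] ((451.2501525878906, 132.20556640625), (8.567917823791504, 8.935554504394531), 37.30556869506836)
shelf front x 740.0101002889094 [345.26439297 365.12912658]
t 0.1 p [237.6 496.  404.1] yaw 154.4 F [ 0.5 -0.9  0.4] gap 93.7
[[0,0,0.067,-0.84,-0.46,0.17,-1],[0,0,0.067,-0.86,-0.41,0.17,-1],[0,0,0.067,-0.88,-0.36,0.17,-1],[0,0,0.067,-0.9,-0.32,0.17,-1],[0,0,0.067,-0.92,-0.27,0.17,-1]]
[[0,0,0.067,-0.93,-0.22,0.17,-1],[0,0,0.067,-0.94,-0.17,0.17,-1],[0,0,0.067,-0.95,-0.12,0.17,-1],[0,0,0.067,-0.95,-0.07,0.17,-1],[0,0,0.067,-0.95,-0.02,0.17,-1]]
[[0,0,0.067,-0.95,0.02,0.16,-1],[0,0,0.067,-0.95,0.08,0.17,-1],[0,0,0.067,-0.95,0.12,0.16,-1],[0,0,0.067,-0.94,0.18,0.17,-1]]
--
```

step_arm(
  increments=[
    [[0,0,0.067,-0.84,-0.46,0.17,-1],[0,0,0.067,-0.86,-0.41,0.17,-1],[0,0,0.067,-0.88,-0.36,0.17,-1],[0,0,0.067,-0.9,-0.32,0.17,-1],[0,0,0.067,-0.92,-0.27,0.17,-1]],
  ],
)

```text
clock: 0.6
eef_pos: [350.2, 339.9, 370.2]
eef_rot: [-3.141, -0.0, 2.43]
wrist_force: [-0.1, -0.2, 0.4]
finger_gap: 94.2
finger_force: 0.0
```

step_arm(
  increments=[
    [[0,0,0.067,-0.93,-0.22,0.17,-1],[0,0,0.067,-0.94,-0.17,0.17,-1],[0,0,0.067,-0.95,-0.12,0.17,-1],[0,0,0.067,-0.95,-0.07,0.17,-1],[0,0,0.067,-0.95,-0.02,0.17,-1]],
  ],
)

```text
clock: 1.1
eef_pos: [462.6, 185.5, 336.2]
eef_rot: [-3.141, -0.0, 2.166]
wrist_force: [1.1, 0.3, -0.4]
finger_gap: 94.0
finger_force: 0.0
```

step_arm(
  increments=[
    [[0,0,0.067,-0.95,0.02,0.16,-1],[0,0,0.067,-0.95,0.08,0.17,-1],[0,0,0.067,-0.95,0.12,0.16,-1],[0,0,0.067,-0.94,0.18,0.17,-1],[0,0,0,0,0,0,-1]],
  ],
)

```text
clock: 1.6
eef_pos: [552.6, 59.9, 308.9]
eef_rot: [-3.14, -0.0, 1.953]
wrist_force: [-0.2, -0.3, -0.3]
finger_gap: 94.2
finger_force: 0.0
```

Run:
```python
from h import *
plan([(551.4,62.6,66,112)],-1)
c=snap('wrist','w1'); w=cloud(c); print(c['cam_to_world'][:3,3])
print(blob(w,(480,620,-20,140),60,85)); print('plat',blob(w,(460,660,-50,160),41,50))
```

```text
t 1.6 p [552.6  59.9 308.9] yaw 111.9 F [-0.2 -0.3 -0.3] gap 94.2
[[-0.001,0,-0.001,0.04,0,0.79,-1],[-0.001,0,-0.001,0.03,0,0.78,-1]]
--
[522.00602304 135.69149352 287.8596094 ]
{'n': 8915, 'c': array([550. ,  65.1]), 'size': array([45.1, 90. ]), 'ang': 21.9, 'z': array([69.5, 70.7, 71.7])}
plat {'n': 27549, 'c': array([555.3,  53.9]), 'size': array([149.9, 149.8]), 'ang': 85.0, 'z': array([41.7, 42.7, 43.8])}
```

step_arm(
  increments=[
    [[0,0,0,0.07,0,0.79,-1],[0,0,0,0.07,0.01,0.77,-1],[0,0,0,0,0,0,0.3],[0,0,0,0,0,0,0.3],[0,0,0,0,0,0,0.3]],
  ],
  newtons=20,
)

```text
clock: 2.15
eef_pos: [549.7, 68.7, 249.6]
eef_rot: [3.14, 0.001, 1.959]
wrist_force: [0.6, -0.1, -0.5]
finger_gap: 73.6
finger_force: 0.0
```

step_arm(
  increments=[
    [[0,0,0,0,0,0,0.3],[0,0,0,0,0,0,0.3],[0,0,0,0,0,0,0.3]],
  ],
)

```text
clock: 2.45
eef_pos: [549.5, 68.3, 248.4]
eef_rot: [3.141, 0.0, 1.958]
wrist_force: [1.0, -0.7, 0.1]
finger_gap: 49.2
finger_force: 0.0
```

Run:
```python
from h import *
plan([(551,64,125,112),(540,207,90,180),(540,207,24,180,20)],0.3)
```

```text
t 2.45 p [549.5  68.3 248.4] yaw 112.2 F [ 1.  -0.7  0.1] gap 49.2
[[0,0,0.002,-0.06,0,-0.71,0.3],[0,0,0.002,-0.06,0,-0.71,0.3]]
--
[[0,0,-0.189,0.43,0.13,0.11,0.3],[0,0,-0.189,0.4,0.2,0.11,0.3],[0,0,-0.189,0.37,0.25,0.11,0.3],[0,0,-0.189,0.33,0.31,0.11,0.3],[0,0,-0.189,0.28,0.35,0.11,0.3]]
[[0,0,-0.189,0.22,0.39,0.11,0.3],[0,0,-0.189,0.16,0.42,0.11,0.3],[0,0,-0.189,0.1,0.44,0.11,0.3]]
--
[[0,0,0,0,0,0.41,0.3],[0,0,0,0,0,0.41,0.3],[0,0,0,0,0,0.41,0.3],[0,0,0,0.01,0,0.42,0.3]]
--
```

step_arm(
  increments=[
    [[0,0,0,0,0,0,0.5],[0,0,0,0,0,0,0.5],[0,0,0,0,0,0,0.5]],
  ],
)

```text
clock: 2.75
eef_pos: [549.5, 68.3, 247.9]
eef_rot: [3.141, 0.0, 1.958]
wrist_force: [0.3, -0.4, 1.3]
finger_gap: 44.8
finger_force: 20.0
```

step_arm(
  increments=[
    [[0,0,0,0,0,-0.6,0.5],[0,0,0,0,0,-0.8,0.5],[0,0,-0.189,0.43,0.13,0.11,0.5],[0,0,-0.189,0.4,0.2,0.11,0.5],[0,0,-0.189,0.37,0.25,0.11,0.5]],
  ],
)

```text
clock: 3.25
eef_pos: [544.7, 122.4, 290.5]
eef_rot: [-3.142, -0.0, 2.409]
wrist_force: [-0.1, 0.4, -2.0]
finger_gap: 44.8
finger_force: 20.0
```

step_arm(
  increments=[
    [[0,0,-0.189,0.33,0.31,0.11,0.5],[0,0,-0.189,0.28,0.35,0.11,0.5],[0,0,-0.189,0.22,0.39,0.11,0.5],[0,0,-0.189,0.16,0.42,0.11,0.5],[0,0,-0.189,0.1,0.44,0.11,0.5]],
  ],
)

```text
clock: 3.75
eef_pos: [537.8, 212.3, 268.2]
eef_rot: [-3.141, -0.001, -3.131]
wrist_force: [0.1, -0.3, -1.7]
finger_gap: 44.6
finger_force: 20.0
```

Run:
```python
from h import *
plan([(540,207,26,180,20)],0.5)
c=snap('wrist','w2'); w=cloud(c)
print(blob(w,(420,660,20,300),41,50)); print('dish',blob(w,(400,600,250,450),30,50))
```

```text
t 3.75 p [537.8 212.3 268.2] yaw -179.4 F [ 0.1 -0.3 -1.7] gap 44.6
[[0,0,0.003,-0.01,-0.03,0.39,0.5],[0,0,0.003,-0.02,-0.03,0.39,0.5],[0,0,0.003,-0.01,-0.04,0.39,0.5],[0,0,0.003,-0.02,-0.03,0.38,0.5]]
--
{'n': 30401, 'c': array([549. ,  74.1]), 'size': array([112.9, 135.1]), 'ang': 85.3, 'z': array([42. , 43.1, 44.1])}
dish {'n': 12812, 'c': array([499.1, 338.9]), 'size': array([139.3, 133. ]), 'ang': 11.7, 'z': array([31.4, 40.1, 41.7])}
```

View pics/w2.png

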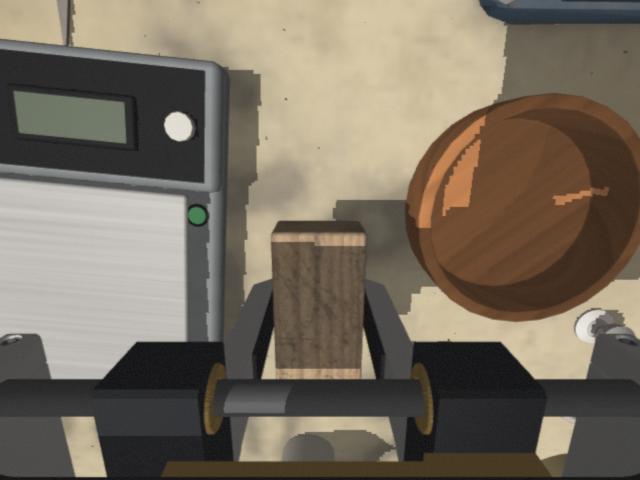

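The block is held squarely between the fingers (centre about (320,310)), over clear bench between the scale on the left and the dish on the right. Next I lower it and release it.

step_arm(
  increments=[
    [[0,0,0,-0.02,-0.02,0.4,0.5],[0,0,0,-0.02,-0.02,0.4,0.5],[0,0,0,-0.02,-0.02,0.4,0.5],[0,0,0,-0.02,-0.02,0.3,0.5],[0,0,0,0,0,0,0.5]],
  ],
)

```text
clock: 4.3
eef_pos: [540.9, 208.0, 206.9]
eef_rot: [-3.141, -0.003, -3.138]
wrist_force: [0.6, 0.3, -1.6]
finger_gap: 45.1
finger_force: 20.0
```

Run:
```python
from h import *
plan([(538,207,24,180)],0.5)
```

```text
t 4.3 p [540.9 208.  206.9] yaw -179.8 F [ 0.6  0.3 -1.6] gap 45.1
[[-0.001,-0.003,0.004,0.07,-0.03,0.07,0.5]]
--
```

step_arm(
  increments=[
    [[0,0,0,0,0,0.06,0.5],[0,0,0,0,0,0,-0.28],[0,0,0,0,0,0,-0.28],[0,0,0,0,0,0,-0.28],[0,0,0,0,0,-0.8,-0.2]],
  ],
)

```text
clock: 4.8
eef_pos: [540.4, 208.2, 235.6]
eef_rot: [-3.14, -0.006, -3.138]
wrist_force: [-0.3, -0.3, 0.7]
finger_gap: 57.2
finger_force: 0.0
```

step_arm(
  increments=[
    [[0,0,0,0.1,0.8,-0.8,-0.2],[0,0,0,0.2,0.95,-0.6,-0.2],[0,0,0,0.2,0.95,0,-0.2],[0,0,0,0.2,0.95,0,-0.2],[0,0,0,0.2,0.95,0,-0.2]],
  ],
)

```text
clock: 5.3
eef_pos: [503.8, 393.8, 295.0]
eef_rot: [3.141, 0.001, -3.138]
wrist_force: [0.7, 0.7, -0.0]
finger_gap: 56.5
finger_force: 0.0
```

```bash
cat >> h.py <<'E'
def circ(w,box,zlo,zhi):
    x0,x1,y0,y1=box
    m=(w[...,0]>x0)&(w[...,0]<x1)&(w[...,1]>y0)&(w[...,1]<y1)&(w[...,2]>zlo)&(w[...,2]<zhi); P=w[m]
    from scipy.optimize import least_squares
    f=lambda q:np.clip(np.abs(np.hypot(P[:,0]-q[0],P[:,1]-q[1])-66)-4,0,None)
    r=least_squares(f,np.nanmean(P[:,:2],0),loss='soft_l1'); return len(P),r.x,f(r.x).mean(),np.median(P[:,2])
E
python3 - <<'E'
from h import *
c=snap('wrist','w3'); w=cloud(c)
print(circ(w,(410,590,250,430),37,46)); print(circ(cloud(dict(np.load('pics/top0.npz'))),(410,590,250,430),38,46))
print('block',blob(w,(440,640,160,260),20,35)); s=manip.read_state(); print(s['eef_pos'],s['finger_gap'])
E
```

```text
(6654, array([498.43240198, 342.88151752]), np.float64(0.047477472325946186), np.float64(40.76674334169138))
(315, array([500.17262041, 339.24058498]), np.float64(0.04267522537261406), np.float64(41.33365424244266))
block {'n': 6564, 'c': array([544.6, 209.8]), 'size': array([89.9, 46.7]), 'ang': 0.3, 'z': array([23.3, 27. , 28.1])}
[502.00702193 398.30783133 294.81029769] 56.7356944465082
```

step_arm(
  increments=[
    [[0,0,0,0.07,0.25,0,-0.2],[0,0,0,0,0,0.6,-0.2],[0,0,0,0,0,0.7,-0.2],[0,0,0,0,0,0.7,-0.2],[0,0,0,0,0,0,-0.2]],
  ],
)

```text
clock: 5.85
eef_pos: [501.2, 401.1, 210.8]
eef_rot: [-3.138, -0.005, -3.138]
wrist_force: [-0.6, -0.1, 0.5]
finger_gap: 56.6
finger_force: 0.0
```

Run:
```python
from h import *
plan([(499,408,29,180)],-0.2)
```

```text
t 5.85 p [501.2 401.1 210.8] yaw -179.8 F [-0.6 -0.1  0.5] gap 56.6
[[-0.005,-0.006,0.004,0.05,0.17,0.04,-0.2]]
--
```

step_arm(
  increments=[
    [[0,0,0,0.05,0.17,0.04,-0.2],[0,0,0,0,0,0,-0.2],[0,0,0,0,0,0,0.6],[0,0,0,0,0,0,1],[0,0,0,0,0,0,1]],
  ],
  newtons=25,
)

```text
clock: 6.35
eef_pos: [499.6, 409.0, 213.3]
eef_rot: [3.141, 0.001, -3.138]
wrist_force: [-0.3, 0.1, -0.0]
finger_gap: 35.7
finger_force: 0.0
```

step_arm(
  increments=[
    [[0,0,0,0,0,0,1],[0,0,0,0,0,0,1],[0,0,0,0,0,0,1],[0,0,0,0,0,0,1],[0,0,0,0,0,0,1]],
  ],
)

```text
clock: 6.85
eef_pos: [499.5, 409.0, 212.6]
eef_rot: [-3.142, -0.0, -3.138]
wrist_force: [0.4, -0.6, 0.3]
finger_gap: 8.3
finger_force: 27.7
```

Run:
```python
from h import *
c=snap('wrist','w4'); print(circ(cloud(c),(410,590,250,395),37,46))
plan([(499,408,110,180),(555,120,110,180)],1)
```

```text
(9421, array([491.60521734, 345.64190466]), np.float64(0.05248994310625347), np.float64(40.738195707261866))
t 6.9 p [499.5 409.  212.6] yaw -179.8 F [-0.7 -0.9  0.5] gap 8.1
[[0,0,0.003,0.01,-0.01,-0.97,1],[0,0,0.003,0,-0.02,-0.96,1]]
--
[[0,0,0,-0.18,-0.9,0,1],[0,0,0,-0.17,-0.9,0,1],[0,0,0,-0.18,-0.9,0,1],[0,0,0,-0.17,-0.9,0,1],[0,0,0,-0.18,-0.9,0,1]]
[[0,0,0,-0.17,-0.9,0,1],[0,0,0,-0.18,-0.9,0,1],[0,0,0,-0.17,-0.89,0,1]]
--
```

step_arm(
  increments=[
    [[0,0,0,0,0,-0.5,1],[0,0,0,0,0,-0.8,1],[0,0,0,0,0,-0.9,1],[0,0,0,-0.18,-0.6,0,1],[0,0,0,-0.18,-0.9,0,1]],
  ],
)

```text
clock: 7.4
eef_pos: [513.9, 349.5, 301.5]
eef_rot: [3.14, 0.002, -3.135]
wrist_force: [-0.2, -0.3, -3.5]
finger_gap: 8.1
finger_force: 27.7
```

step_arm(
  increments=[
    [[0,0,0,-0.18,-0.9,0,1],[0,0,0,-0.18,-0.9,0,1],[0,0,0,-0.18,-0.9,0,1],[0,0,0,-0.18,-0.9,0,1],[0,0,0,-0.18,-0.9,0,1]],
  ],
)

```text
clock: 7.9
eef_pos: [550.9, 167.8, 300.6]
eef_rot: [3.142, -0.0, -3.137]
wrist_force: [0.2, 0.0, -0.4]
finger_gap: 8.4
finger_force: 27.7
```

step_arm(
  increments=[
    [[0,0,0,-0.18,-0.9,0,1],[0,0,0,0,0,0,1],[0,0,0,0,0,0,1]],
  ],
)

```text
clock: 8.2
eef_pos: [558.3, 132.9, 300.5]
eef_rot: [3.141, -0.0, -3.139]
wrist_force: [0.8, 0.9, -1.7]
finger_gap: 8.2
finger_force: 27.7
```

Run:
```python
from h import *
c=snap('wrist','w5'); print(circ(cloud(c),(440,660,-60,200),110,140)); c=snap('top','t5'); w=cloud(c); print(circ(w,(450,650,-50,150),90,140))
plan([(555,120,110,180)],1)
```

```text
(19300, array([550.30430628,  70.17255298]), np.float64(0.5213438333932466), np.float64(127.8045998339671))
(937, array([558.6876933 ,  86.18106575]), np.float64(9.687192390638405), np.float64(95.745518159727))
t 8.3 p [558.1 134.1 300.6] yaw -179.7 F [ 1.9 -1.1 -1.4] gap 8.0
[[0,0,0.006,0.08,-0.35,0.26,1]]
--
```

View pics/w5.png

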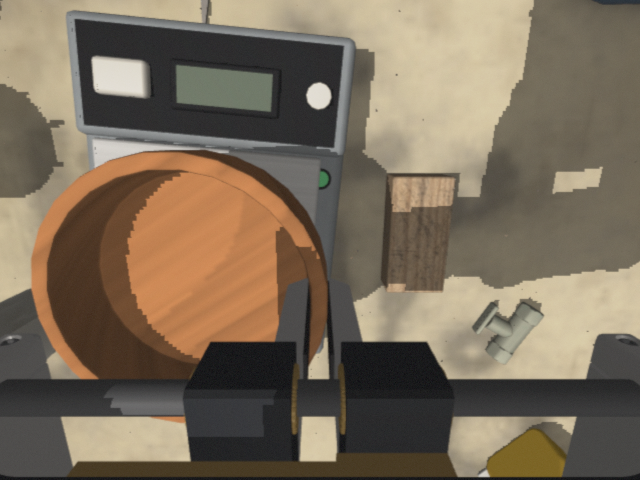

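The dish is gripped by its left wall, to the right of its centre in the picture, and hangs over the platform. The block at (420,235) is off the platform and the valve is at (510,330). Next I check the tilt of the rim.

Run:
```python
from h import *
w=cloud(dict(np.load('pics/w5.npz'))); f=dict(np.load('pics/w5.npz'))['frame'].astype(int)
m=(w[...,0]>440)&(w[...,0]<660)&(w[...,1]>-60)&(w[...,1]<125)&(w[...,2]>100)&(w[...,2]<145)&(f[...,0]>f[...,2]*1.4)
P=w[m]
# highest per angle
c=np.array([550,69.]); 
for it in range(4):
    a=np.degrees(np.arctan2(P[:,1]-c[1],P[:,0]-c[0])); Q=[]
    for k in range(-180,180,10):
        s=P[(a>=k)&(a<k+10)]
        if len(s)>30:
            t=s[s[:,2]>np.percentile(s[:,2],98)-1.5]; Q.append([*np.mean(t,0),k])
    Q=np.array(Q); A=np.c_[2*Q[:,:2],np.ones(len(Q))]; r=np.linalg.lstsq(A,(Q[:,:2]**2).sum(1),rcond=None)[0]; c=r[:2]
print(np.round(Q,0)); print('c',c,'R',np.sqrt(r[2]+c@c)); print('plane',np.linalg.lstsq(np.c_[Q[:,:2]-c,np.ones(len(Q))],Q[:,2],rcond=None)[0])
```

```text
[[ 485.   63.  129. -180.]
 [ 487.   52.  129. -170.]
 [ 491.   42.  129. -160.]
 [ 496.   32.  129. -150.]
 [ 503.   23.  129. -140.]
 [ 512.   16.  129. -130.]
 [ 522.   10.  129. -120.]
 [ 533.    6.  129. -110.]
 [ 544.    4.  129. -100.]
 [ 555.    4.  129.  -90.]
 [ 566.    6.  129.  -80.]
 [ 577.    9.  129.  -70.]
 [ 587.   15.  129.  -60.]
 [ 591.   22.  128.  -50.]
 [ 597.   30.  120.  -40.]
 [ 603.   40.  112.  -30.]
 [ 616.   53.  129.  -20.]
 [ 616.   61.  129.  -10.]
 [ 520.  124.  129.  110.]
 [ 511.  121.  129.  120.]
 [ 503.  115.  129.  130.]
 [ 496.  106.  129.  140.]
 [ 490.   96.  129.  150.]
 [ 487.   86.  129.  160.]
 [ 485.   75.  129.  170.]]
c [549.35021108  68.74381174] R 64.81429187523851
plane [-3.86245587e-02 -6.15528440e-03  1.27110512e+02]
```

step_arm(
  increments=[
    [[0,0,0,-0.06,-0.2,0.2,1],[0,0,0,-0.06,-0.19,0.3,1],[0,0,0,0,0,0.3,1],[0,0,0,0,0,0.2,1],[0,0,0,0,0,0,1]],
  ],
)

```text
clock: 8.8
eef_pos: [562.8, 117.8, 258.9]
eef_rot: [-3.141, -0.003, -3.138]
wrist_force: [0.3, 0.4, -1.5]
finger_gap: 8.1
finger_force: 27.7
```

Run:
```python
from h import *
plan([(563,118.5,77.5,180)],1)
```

```text
t 8.8 p [562.8 117.8 258.9] yaw -179.8 F [ 0.3  0.4 -1.5] gap 8.1
[[0,-0.003,0.005,0,0.02,0.03,1]]
--
```

step_arm(
  increments=[
    [[0,0,0,0,0,0.03,1],[0,0,0,0,0,0,1],[0,0,0,0,0,0,1]],
  ],
)

```text
clock: 9.1
eef_pos: [563.1, 117.8, 259.9]
eef_rot: [3.141, 0.001, -3.137]
wrist_force: [0.8, 0.1, -0.6]
finger_gap: 8.2
finger_force: 27.7
```

step_arm(
  increments=[
    [[0,0,0,0,0,0.02,1],[0,0,0,0,0,0,1],[0,0,0,0,0,0,1]],
  ],
)

```text
clock: 9.4
eef_pos: [563.1, 117.7, 258.7]
eef_rot: [-3.142, 0.0, -3.138]
wrist_force: [-0.9, 0.3, -1.0]
finger_gap: 7.9
finger_force: 27.7
```

step_arm(
  increments=[
    [[0,0,0,0,0,0.04,1],[0,0,0,0,0,0,1],[0,0,0,0,0,0,1]],
  ],
)

```text
clock: 9.7
eef_pos: [563.1, 117.7, 257.0]
eef_rot: [-3.142, -0.0, -3.138]
wrist_force: [-0.4, -0.7, -1.8]
finger_gap: 8.3
finger_force: 27.7
```

Run:
```python
from h import *
F=[]
for i in range(4):
    w=cloud(snap('wrist','w6')); F.append(manip.read_state()['wrist_force'][2])
print(np.mean(F)); print(circ(w,(470,640,-30,100),80,100))
print(manip.read_state()['eef_pos'])
```

```text
-1.4202477641581481
(9589, array([555.31907475,  54.52995088]), np.float64(0.018081615480669846), np.float64(84.83571208610172))
[563.11329891 117.677662   257.0660098 ]
```

step_arm(
  increments=[
    [[0,0,0,0,0,0,0.3],[0,0,0,0,0,0,0.3],[0,0,0,0,0,0,0.3],[0,0,0,0,0,0,0.3],[0,0,0,0,0,0,0.3]],
  ],
)

```text
clock: 10.4
eef_pos: [563.1, 117.7, 257.1]
eef_rot: [3.142, 0.0, -3.138]
wrist_force: [0.3, -0.1, -0.2]
finger_gap: 32.7
finger_force: 0.0
```

step_arm(
  increments=[
    [[0,0,0,0,0,-0.3,0.3],[0,0,0,0,0,-0.5,0.3],[0,0,0,0,0,-0.6,0.3],[0,0,0,0.4,0,-0.3,0.3],[0,0,0,0.9,0,0,0.3]],
  ],
)

```text
clock: 10.9
eef_pos: [511.6, 117.4, 327.5]
eef_rot: [3.141, 0.004, -3.138]
wrist_force: [0.6, 0.2, -0.3]
finger_gap: 33.1
finger_force: 0.0
```

Run:
```python
from h import *
def tare(w,f):
    m=(f.min(-1)>140)&(w[...,0]>415)&(w[...,0]<465)&(w[...,1]>-20)&(w[...,1]<40)&(w[...,2]>36)&(w[...,2]<50); P=w[m]
    print(len(P),np.median(P,0),cv2.minAreaRect(P[:,:2].astype(np.float32)))
c=dict(np.load('pics/w5.npz')); tare(cloud(c),c['frame'])
c=snap('wrist','w7'); w=cloud(c); tare(w,c['frame']); print(circ(w,(470,640,-30,160),80,90))
plan([(440,7,75,175)],1)
```

```text
1844 [437.85727229   9.08085495  41.93291858] ((435.44464111328125, 1.0741081237792969), (50.83943557739258, 25.850231170654297), 72.28532409667969)
1239 [437.42659418   8.93094645  41.95710134] ((435.6944885253906, 1.2634658813476562), (49.42342758178711, 24.710214614868164), 74.60261535644531)
(4950, array([555.28611865,  53.80752948]), np.float64(0.03807766930781385), np.float64(84.35556506974186))
t 10.95 p [506.7 117.5 325.7] yaw -179.8 F [-0.7  0.7 -0.5] gap 32.7
[[0,0,0.029,0.42,-0.69,0.44,1],[0,0,0.029,0.4,-0.7,0.44,1],[0,0,0.029,0.39,-0.71,0.45,1],[0,0,0.029,0.37,-0.71,0.44,1]]
--
```

step_arm(
  increments=[
    [[0,0,0.03,0.42,-0.69,0.4,1],[0,0,0.03,0.41,-0.69,0.4,1],[0,0,0.03,0.4,-0.69,0.4,1],[0,0,0.03,0.4,-0.68,0.4,1],[0,0,0,0,0,0,1]],
  ],
)

```text
clock: 11.45
eef_pos: [440.9, 7.8, 260.2]
eef_rot: [-3.141, -0.003, 3.048]
wrist_force: [0.1, 0.3, 0.6]
finger_gap: 0.6
finger_force: 0.0
```

Run:
```python
from h import *
snap('wrist','w8'); plan([(438,8.5,66,175)],1)
```

```text
t 11.5 p [442.1   8.7 261.3] yaw 174.7 F [ 1.3  0.4 -0.3] gap 0.4
[[0,-0.001,-0.006,0.1,-0.02,0.38,1]]
--
```

View pics/w8.png

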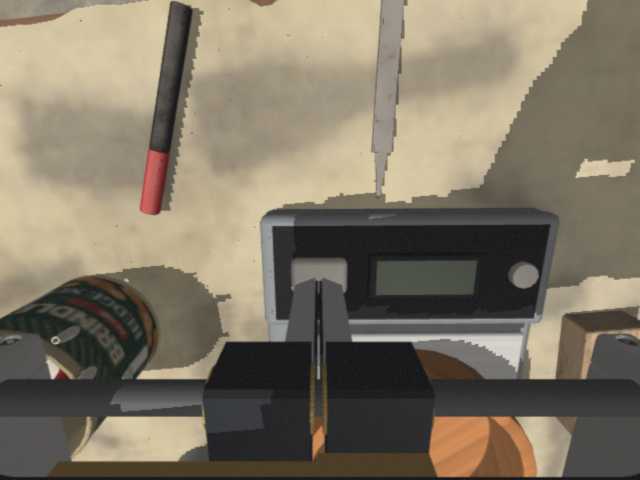

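The closed fingertips are over the pale tare key at (320,272), well away from the power key at (523,275). The can's top lies at (75,350), clear of the fingers. Next I press the key.

step_arm(
  increments=[
    [[0,0,0,0.1,0,0.2,1],[0,0,0,0,0,0.2,1],[0,0,0,0,0,0,1],[0,0,0,0,0,0.07,1],[0,0,0,0,0,0,1]],
  ],
)

```text
clock: 12.0
eef_pos: [438.7, 10.2, 242.1]
eef_rot: [3.141, 0.0, 3.052]
wrist_force: [0.3, 0.5, 1.1]
finger_gap: 0.3
finger_force: 0.6
```

step_arm(
  increments=[
    [[0,0,0,0,0,0.05,1],[0,0,0,0,0,0,1],[0,0,0,0,0,0,1]],
  ],
)

```text
clock: 12.3
eef_pos: [438.7, 10.0, 240.5]
eef_rot: [3.141, 0.001, 3.051]
wrist_force: [0.2, 2.6, 2.7]
finger_gap: 0.5
finger_force: 1.4
```

step_arm(
  increments=[
    [[0,0,0,0,0,0.05,1],[0,0,0,0,0,0.03,1],[0,0,0,0,0,0,1],[0,0,0,0,0,0,1],[0,0,0,0,0,0,1]],
  ],
)

```text
clock: 12.8
eef_pos: [438.7, 10.0, 238.0]
eef_rot: [3.141, 0.001, 3.051]
wrist_force: [-4.6, 3.2, 20.7]
finger_gap: 0.6
finger_force: 10.3
```

Run:
```python
from h import *
for i in range(3): c=snap('wrist','w9'); s=manip.read_state(); print(s['eef_pos'],s['wrist_force'])
```

```text
[438.73210838   9.97384903 238.02212383] [-5.41365951  3.53349555 19.84628684]
[438.7241575   10.00736737 238.01765109] [-5.89648055  2.70664193 20.63493499]
[438.7247263    9.99964575 238.02076783] [-5.72881056  2.61730435 20.88059786]
```

step_arm(
  increments=[
    [[0,0,0,0,0,-0.2,1],[0,0,0,0,0,-0.8,1],[0,0,0,0,0,-0.9,1],[0,0,0,0.5,0,-0.9,0.2],[0,0,0,0,0,-0.5,0.2]],
  ],
)

```text
clock: 13.45
eef_pos: [417.4, 11.8, 371.3]
eef_rot: [-3.141, 0.002, 3.051]
wrist_force: [0.2, 0.2, -1.4]
finger_gap: 13.0
finger_force: 0.0
```

Run:
```python
from h import *
c=snap('wrist','w10'); w=cloud(c); print(circ(w,(470,640,-30,160),80,90))
im=cv2.imread('pics/w10.png'); cv2.imwrite('pics/w10s.png',im)
# union plan: lengthwise grip. refine from top
for u in ('top0','t5'):
    print(blob(cloud(dict(np.load(f'pics/{u}.npz'))),(375,440,-295,-215),4,30))
    print(blob(cloud(dict(np.load(f'pics/{u}.npz'))),(590,680,250,340),6,40))
plan([(417,-40,140,170),(417,-245,120,176)],-.2)
```

```text
(1650, array([555.06241879,  54.13099421]), np.float64(0.016768465887114226), np.float64(84.22951866087408))
{'n': 54, 'c': array([ 408.9, -254.8]), 'size': array([36.8, 18.5]), 'ang': 88.9, 'z': array([ 4.4, 10.6, 16.6])}
{'n': 144, 'c': array([633.1, 290.9]), 'size': array([42.8, 54.9]), 'ang': 62.1, 'z': array([ 8. , 14.4, 22.8])}
{'n': 53, 'c': array([ 406.4, -258.2]), 'size': array([42.5, 15.1]), 'ang': 78.7, 'z': array([ 6. , 10.8, 16.2])}
{'n': 124, 'c': array([634.8, 295.8]), 'size': array([33.1, 53.3]), 'ang': 64.5, 'z': array([ 8.6, 15.4, 21.1])}
t 13.5 p [418.3  11.7 373.5] yaw 174.8 F [0.3 0.5 3.3] gap 17.1
[[0,0.003,0.054,-0.04,-0.65,0.67,-0.2],[0,0.003,0.054,-0.07,-0.64,0.67,-0.2]]
--
[[0,0,-0.022,-0.15,-0.84,0.08,-0.2],[0,0,-0.022,-0.13,-0.84,0.08,-0.2],[0,0,-0.022,-0.12,-0.85,0.08,-0.2],[0,0,-0.022,-0.1,-0.85,0.09,-0.2],[0,0,-0.022,-0.09,-0.85,0.08,-0.2]]
[[0,0,-0.022,-0.08,-0.85,0.09,-0.2]]
--
```

View pics/w10s.png

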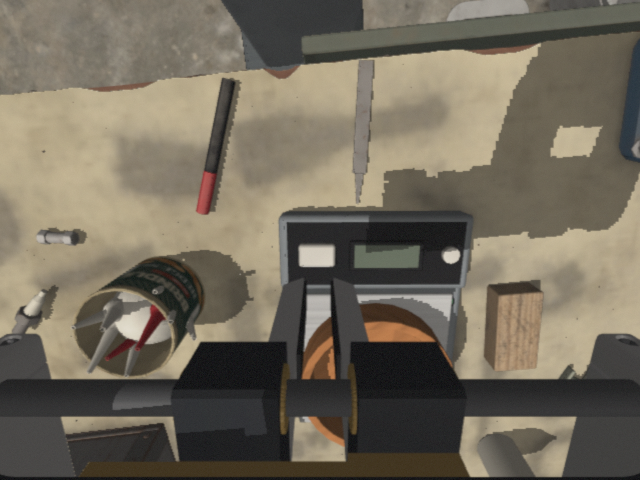

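The view from above the panel shows the dish standing on the platform, with the block at (515,325) and the power key up at (451,255). The union is at (57,237). The can at (140,315) would foul the gripper body if I gripped the union lengthwise, so I'll grip it across x.

Run:
```python
from h import *
w=cloud(dict(np.load('pics/w10.npz'))); print(w[237,57], blob(w,(375,440,-300,-215),5,30))
plan([(417,-60,140,140),(409,-240,120,92)],-.2)
```

```text
[ 404.25899592 -248.94296972   12.02091808] {'n': 489, 'c': array([ 405.8, -252. ]), 'size': array([35.4, 15.4]), 'ang': 82.8, 'z': array([ 6.2, 10.7, 13.3])}
t 13.5 p [418.3  11.7 373.5] yaw 174.8 F [0.3 0.5 3.3] gap 17.1
[[0,0.001,0.155,-0.02,-0.36,0.27,-0.2],[0,0.001,0.155,-0.07,-0.35,0.27,-0.2],[0,0.001,0.155,-0.11,-0.34,0.27,-0.2],[0,0.001,0.155,-0.15,-0.33,0.26,-0.2],[0,0.001,0.155,-0.19,-0.3,0.27,-0.2]]
--
[[0,0,0.178,-0.46,-0.6,0.08,-0.2],[0,0,0.178,-0.54,-0.53,0.08,-0.2],[0,0,0.178,-0.6,-0.44,0.08,-0.2],[0,0,0.178,-0.66,-0.36,0.08,-0.2],[0,0,0.178,-0.7,-0.26,0.09,-0.2]]
[[0,0,0.178,-0.73,-0.16,0.08,-0.2]]
--
```

step_arm(
  increments=[
    [[0,0,0.155,-0.02,-0.36,0.27,-0.2],[0,0,0.155,-0.07,-0.35,0.27,-0.2],[0,0,0.155,-0.11,-0.34,0.27,-0.2],[0,0,0.155,-0.15,-0.33,0.26,-0.2],[0,0,0.155,-0.19,-0.3,0.27,-0.2]],
  ],
)

```text
clock: 14.0
eef_pos: [416.8, -60.6, 314.3]
eef_rot: [-3.141, -0.001, 2.438]
wrist_force: [-0.1, -0.2, 0.7]
finger_gap: 54.9
finger_force: 0.0
```

step_arm(
  increments=[
    [[0,0,0.18,-0.46,-0.6,0.08,-0.2],[0,0,0.18,-0.54,-0.53,0.08,-0.2],[0,0,0.18,-0.6,-0.44,0.08,-0.2],[0,0,0.18,-0.66,-0.36,0.08,-0.2],[0,0,0.18,-0.7,-0.26,0.09,-0.2]],
  ],
)

```text
clock: 14.5
eef_pos: [409.6, -211.3, 298.2]
eef_rot: [-3.141, -0.0, 1.73]
wrist_force: [0.6, -0.2, 1.0]
finger_gap: 56.5
finger_force: 0.0
```

step_arm(
  increments=[
    [[0,0,0.18,-0.73,-0.16,0.08,-0.2],[0,0,0.18,0,0,0,-0.2],[0,0,0,0,0,0,-0.2]],
  ],
)

```text
clock: 14.8
eef_pos: [408.1, -240.4, 294.9]
eef_rot: [-3.14, -0.001, 1.449]
wrist_force: [-0.3, -0.9, 0.4]
finger_gap: 56.4
finger_force: 0.0
```

Run:
```python
from h import *
c=snap('wrist','w11'); w=cloud(c); b=blob(w,(375,440,-300,-215),5,30); print(b)
plan([(406,-253,60,83),(406,-253,22,83,20)],-.2)
```

```text
{'n': 687, 'c': array([ 405.9, -253.1]), 'size': array([34.3, 14.9]), 'ang': 81.7, 'z': array([ 6.5, 10.8, 13. ])}
t 14.85 p [ 408.2 -239.9  295.1] yaw 83.4 F [ 0.2  0.7 -1. ] gap 56.8
[[-0.001,0,0.004,-0.17,-0.01,0.69,-0.2],[-0.001,0,0.004,-0.16,-0.01,0.69,-0.2]]
--
[[0,0,0,0,0,0.47,-0.2],[0,0,0,0,0,0.48,-0.2]]
--
```

step_arm(
  increments=[
    [[0,0,0.03,-0.17,-0.02,0.6,-0.2],[0,0,0,-0.16,-0.03,0.7,-0.2],[0,0,0,0,0,0.6,-0.2],[0,0,0,0,0,0.37,-0.2],[0,0,0,0,0,0,-0.2]],
  ],
)

```text
clock: 15.35
eef_pos: [404.4, -251.9, 203.3]
eef_rot: [-3.138, -0.002, 1.434]
wrist_force: [-0.3, -0.7, -0.3]
finger_gap: 56.1
finger_force: 0.0
```

Run:
```python
from h import *
plan([(406,-253,21,82)],.2)
```

```text
t 15.35 p [ 404.4 -251.9  203.3] yaw 82.2 F [-0.3 -0.7 -0.3] gap 56.1
[[-0.004,-0.002,0.004,-0.02,0.04,0.06,0.2]]
--
```

step_arm(
  increments=[
    [[0,0,0,-0.02,0.02,0.06,0.4],[0,0,0,0,0,0,1],[0,0,0,0,0,0,1],[0,0,0,0,0,0,1],[0,0,0,0,0,0,1]],
  ],
  newtons=20,
)

```text
clock: 15.85
eef_pos: [405.5, -253.6, 203.0]
eef_rot: [3.141, 0.0, 1.43]
wrist_force: [-0.3, 0.2, 0.8]
finger_gap: 19.7
finger_force: 0.0
```

step_arm(
  increments=[
    [[0,0,0,0,0,0,1],[0,0,0,0,0,0,1],[0,0,0,0,0,0,1]],
  ],
)

```text
clock: 16.15
eef_pos: [405.5, -253.6, 202.8]
eef_rot: [3.141, 0.0, 1.43]
wrist_force: [-1.0, 1.2, 4.5]
finger_gap: 13.5
finger_force: 20.0
```

Run:
```python
from h import *
plan([(405,-253,130,82),(420,-80,130,87),(523,54,130,90)],1)
```

```text
t 16.15 p [ 405.5 -253.6  202.8] yaw 81.9 F [-1.   1.2  4.5] gap 13.5
[[0,0,-0.001,0,0,-0.89,1],[0,0,-0.001,0.01,-0.01,-0.89,1],[0,0,-0.001,0,0,-0.9,1]]
--
[[0,0,-0.022,0.87,-0.05,0,1],[0,0,-0.022,0.87,-0.03,0,1],[0,0,-0.022,0.87,-0.02,0,1],[0,0,-0.022,0.87,0,0,1],[0,0,-0.022,0.86,0.02,0,1]]
--
[[0,0,-0.013,0.7,0.48,0,1],[0,0,-0.013,0.69,0.49,0,1],[0,0,-0.013,0.69,0.49,0,1],[0,0,-0.013,0.68,0.5,0,1],[0,0,-0.013,0.67,0.5,0,1]]
--
```

step_arm(
  increments=[
    [[0,0,0,0,0,-0.9,1],[0,0,0,0,0,-0.9,1],[0,0,0,0,0,-0.9,1],[0,0,-0.022,0.5,-0.05,-0.5,1],[0,0,-0.022,0.87,-0.03,0,1]],
  ],
)

```text
clock: 16.65
eef_pos: [409.5, -199.2, 333.2]
eef_rot: [3.137, 0.002, 1.463]
wrist_force: [1.5, 0.5, -1.9]
finger_gap: 13.3
finger_force: 20.0
```

step_arm(
  increments=[
    [[0,0,-0.022,0.87,-0.02,0,1],[0,0,-0.022,0.87,0,0,1],[0,0,-0.022,0.86,0.02,0,1],[0,0,-0.013,0.8,0.2,0,1],[0,0,-0.013,0.7,0.49,0,1]],
  ],
)

```text
clock: 17.15
eef_pos: [448.9, -35.0, 330.7]
eef_rot: [-3.141, 0.0, 1.537]
wrist_force: [0.3, -1.2, -0.7]
finger_gap: 13.2
finger_force: 20.0
```

step_arm(
  increments=[
    [[0,0,-0.013,0.69,0.49,0,1],[0,0,-0.013,0.68,0.5,0,1],[0,0,-0.013,0.67,0.5,0,1],[0,0,0,0,0,0,1]],
  ],
)

```text
clock: 17.55
eef_pos: [512.1, 45.9, 330.2]
eef_rot: [-3.142, -0.0, 1.57]
wrist_force: [-0.9, 0.1, -1.6]
finger_gap: 13.1
finger_force: 20.0
```

Run:
```python
from h import *
plan([(523,54,130,90),(523,54,76,90,15)],1)
c=snap('wrist','w12'); w=cloud(c); print(circ(w,(470,640,-30,160),80,90))
```

```text
t 17.55 p [512.1  45.9 330.2] yaw 89.9 F [-0.9  0.1 -1.6] gap 13.1
[[0,0,-0.001,0.2,0.27,0.51,1]]
--
[[0,0,0,0,0,0.34,1],[0,0,0,0,0,0.34,1],[0,0,0,0,0,0.33,1],[0,0,0,0,0,0.34,1]]
--
(6424, array([555.11565433,  53.32731461]), np.float64(0.047056060601123814), np.float64(84.35680549184704))
```

View pics/w12.png

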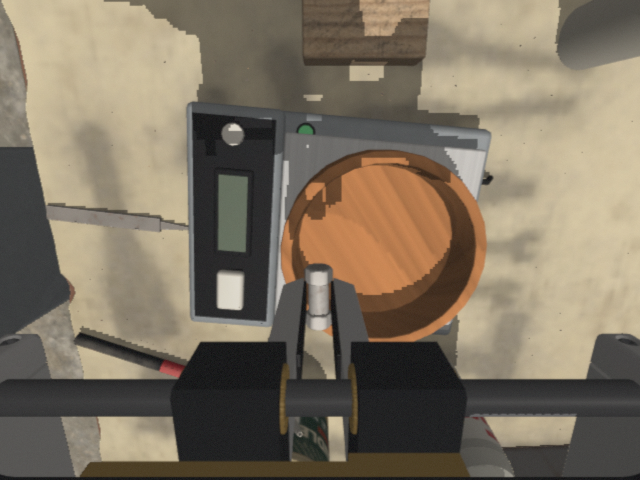

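The union is held level at (318,297) and the dish is intact on the platform. Next I centre over the dish's near side and lower it.

step_arm(
  increments=[
    [[0,0,0,0.2,0.3,0.3,1],[0,0,0,0,0,0,1],[0,0,0,0,0,0.5,1],[0,0,0,0,0,0.5,1],[0,0,0,0,0,0,1]],
  ],
)

```text
clock: 18.1
eef_pos: [521.9, 50.7, 276.9]
eef_rot: [-3.137, 0.0, 1.566]
wrist_force: [0.4, -0.2, -1.1]
finger_gap: 13.2
finger_force: 20.0
```

Run:
```python
from h import *
plan([(524,54,74.5,90,12)],1)
```

```text
t 18.1 p [521.9  50.7 276.9] yaw 89.7 F [ 0.4 -0.2 -1.1] gap 13.2
[[-0.003,0,-0.003,0.04,0.03,0.28,1],[-0.003,0,-0.003,0.04,0.02,0.28,1]]
--
```

step_arm(
  increments=[
    [[0,0,0,0.06,0.02,0.25,1],[0,0,0,0,0,0.22,1],[0,0,0,0,0,0,1],[0,0,0,0,0,0,1]],
  ],
)

```text
clock: 18.5
eef_pos: [523.7, 53.9, 260.1]
eef_rot: [3.141, 0.0, 1.567]
wrist_force: [-0.4, 0.1, -0.1]
finger_gap: 13.3
finger_force: 20.0
```

step_arm(
  increments=[
    [[0,0,0,0,0,0.1,1],[0,0,0,0,0,0.02,1],[0,0,0,0,0,0,1],[0,0,0,0,0,0,1]],
  ],
)

```text
clock: 18.9
eef_pos: [523.7, 53.9, 255.1]
eef_rot: [3.142, 0.0, 1.567]
wrist_force: [-0.0, 0.5, 0.3]
finger_gap: 13.3
finger_force: 20.0
```

step_arm(
  increments=[
    [[0,0,0,0,0,0.03,1],[0,0,0,0,0,0,0.5],[0,0,0,0,0,0,0.5],[0,0,0,0,0,0,0.5],[0,0,0,0,0,0,0.5]],
  ],
)

```text
clock: 19.4
eef_pos: [523.7, 53.9, 253.9]
eef_rot: [3.141, -0.0, 1.567]
wrist_force: [-0.2, 0.5, -0.1]
finger_gap: 23.5
finger_force: 0.0
```

step_arm(
  increments=[
    [[0,0,0,0,0,-0.2,0.5],[0,0,0,0,0,-0.6,0.5],[0,0,0,0,0,-0.8,0.5],[0,0,-0.18,0,0,-0.5,-0.3],[0,0,-0.18,0.5,0,0,-0.3]],
  ],
)

```text
clock: 19.9
eef_pos: [521.4, 72.8, 341.4]
eef_rot: [3.136, 0.001, 1.853]
wrist_force: [-0.1, 0.8, 0.3]
finger_gap: 36.3
finger_force: 0.0
```

Run:
```python
from h import *
c=snap('wrist','w13'); w=cloud(c); print(circ(w,(470,640,-30,160),80,90), blob(w,(490,580,10,100),53,70), blob(w,(590,690,240,340),6,40))
plan([(634,270,110,152)],-.3)
```

```text
(4933, array([555.26364638,  53.56443538]), np.float64(0.04346352718069565), np.float64(84.21429753478105)) {'n': 695, 'c': array([523.5,  54.8]), 'size': array([34.3, 15.1]), 'ang': 89.8, 'z': array([55.8, 60.2, 62.5])} {'n': 1721, 'c': array([636.7, 287.8]), 'size': array([51.7, 28.8]), 'ang': 33.9, 'z': array([ 7.8, 12.7, 17.7])}
t 19.95 p [520.7  75.6 340. ] yaw 106.8 F [-0.   1.8  0.2] gap 39.7
[[0.001,0,-0.167,0.64,0.69,0.21,-0.3],[0.001,0,-0.167,0.54,0.76,0.21,-0.3],[0.001,0,-0.167,0.44,0.83,0.21,-0.3],[0.001,0,-0.167,0.33,0.88,0.21,-0.3],[0.001,0,-0.167,0.21,0.91,0.21,-0.3]]
[[0.001,0,-0.167,0.09,0.93,0.2,-0.3]]
--
```

step_arm(
  increments=[
    [[0,0,-0.167,0.64,0.69,0.21,-0.3],[0,0,-0.167,0.54,0.76,0.21,-0.3],[0,0,-0.167,0.44,0.83,0.21,-0.3],[0,0,-0.167,0.33,0.88,0.21,-0.3],[0,0,-0.167,0.21,0.91,0.21,-0.3]],
  ],
)

```text
clock: 20.45
eef_pos: [618.2, 235.6, 295.7]
eef_rot: [-3.142, -0.0, 2.509]
wrist_force: [-0.4, -0.1, -0.6]
finger_gap: 61.3
finger_force: 0.0
```

step_arm(
  increments=[
    [[0,0,-0.167,0.09,0.93,0.2,-0.3],[0,0,0,0,0,0,-0.3],[0,0,0,0,0,0,-0.3]],
  ],
)

```text
clock: 20.75
eef_pos: [636.7, 266.6, 287.2]
eef_rot: [-3.141, -0.001, 2.635]
wrist_force: [-0.2, -0.5, 0.1]
finger_gap: 60.8
finger_force: 0.0
```

Run:
```python
from h import *
c=snap('wrist','w14'); w=cloud(c); b=blob(w,(580,690,235,345),4,30); print(b)
plan([(634,292,60,152),(634,292,23,152,20)],-.3)
```

```text
{'n': 2510, 'c': array([630.9, 294.9]), 'size': array([41.2, 54.7]), 'ang': 60.7, 'z': array([ 8.8, 14.6, 17.9])}
t 20.8 p [636.7 265.9 287.9] yaw 150.9 F [-0.4 -0.3 -0. ] gap 61.0
[[0,0,-0.012,0.19,0.27,0.6,-0.3],[0,0,-0.012,0.18,0.27,0.6,-0.3]]
--
[[0,0,0,0,0,0.46,-0.3],[0,0,0,0,0,0.46,-0.3]]
--
```

View pics/w14.png

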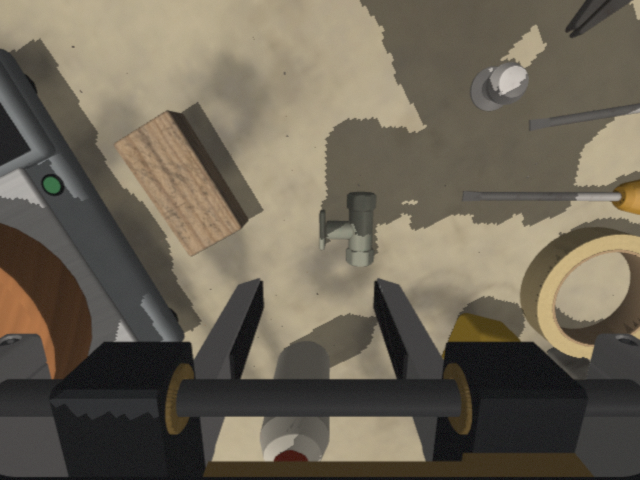

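The valve is at (348,230) with its lever to the left, squarely in line between the fingers. The glue bottle at (295,410) is behind them and clear of the descent.

step_arm(
  increments=[
    [[0,0,0,0.24,0.28,0.3,-0.3],[0,0,0,0.24,0.28,0.6,-0.3],[0,0,0,0,0,0.7,-0.3],[0,0,0,0,0,0.4,-0.3],[0,0,0,0,0,0,-0.3]],
  ],
)

```text
clock: 21.3
eef_pos: [630.2, 295.0, 205.4]
eef_rot: [-3.139, -0.002, 2.636]
wrist_force: [0.2, -0.1, -1.4]
finger_gap: 60.9
finger_force: 0.0
```

step_arm(
  increments=[
    [[0,0,0,0,0,0,-0.3],[0,0,0,0,0,0,-0.3]],
  ],
)

```text
clock: 21.5
eef_pos: [631.2, 295.2, 209.6]
eef_rot: [3.14, 0.002, 2.636]
wrist_force: [0.0, -0.1, 0.2]
finger_gap: 60.9
finger_force: 0.0
```

Run:
```python
from h import *
plan([(631,295,22,150.7)],-.3)
```

```text
t 21.5 p [631.2 295.2 209.6] yaw 151.0 F [ 0.  -0.1  0.2] gap 60.9
[[0.002,0.002,0.007,0,-0.01,0.19,-0.3]]
--
```

step_arm(
  increments=[
    [[0,0,0,0,0,0.17,-0.3],[0,0,0,0,0,0,0.4],[0,0,0,0,0,0,0.4],[0,0,0,0,0,0,0.4],[0,0,0,0,0,0,0.4]],
  ],
  newtons=20,
)

```text
clock: 22.0
eef_pos: [630.9, 295.2, 201.2]
eef_rot: [3.142, 0.0, 2.637]
wrist_force: [-1.2, -0.2, 0.6]
finger_gap: 39.5
finger_force: 20.0
```

step_arm(
  increments=[
    [[0,0,0,0,0,0,0.4],[0,0,0,0,0,0,0.4]],
  ],
)

```text
clock: 22.2
eef_pos: [630.9, 295.2, 201.2]
eef_rot: [3.142, 0.0, 2.637]
wrist_force: [-0.7, -1.9, 2.1]
finger_gap: 39.4
finger_force: 20.0
```

Run:
```python
from h import *
plan([(631,295,115,151),(581,58,120,179)],.4)
```

```text
t 22.2 p [630.9 295.2 201.2] yaw 151.1 F [-0.7 -1.9  2.1] gap 39.4
[[0,0,0.001,0,0,-0.78,0.4],[0,0,0.001,0,0,-0.78,0.4],[0,0,0.001,-0.01,0,-0.78,0.4]]
--
[[0,0,-0.089,-0.25,-0.83,-0.02,0.4],[0,0,-0.089,-0.2,-0.84,-0.02,0.4],[0,0,-0.089,-0.14,-0.85,-0.02,0.4],[0,0,-0.089,-0.08,-0.86,-0.02,0.4],[0,0,-0.089,-0.01,-0.87,-0.02,0.4]]
[[0,0,-0.089,0.04,-0.86,-0.01,0.4],[0,0,-0.089,0.11,-0.86,-0.02,0.4]]
--
```

step_arm(
  increments=[
    [[0,0,0,0,0,-0.5,0.5],[0,0,0,0,0,-0.9,0.5],[0,0,0,0,0,-0.9,0.5],[0,0,0,0,0,0,0.5],[0,0,-0.089,-0.25,-0.83,0,0.5]],
  ],
)

```text
clock: 22.7
eef_pos: [623.2, 263.6, 293.3]
eef_rot: [3.14, 0.001, 2.71]
wrist_force: [-0.6, -1.6, -2.7]
finger_gap: 39.6
finger_force: 20.0
```

step_arm(
  increments=[
    [[0,0,-0.089,-0.2,-0.84,0,0.5],[0,0,-0.089,-0.14,-0.85,0,0.5],[0,0,-0.089,-0.08,-0.86,0,0.5],[0,0,-0.089,-0.01,-0.87,0,0.5],[0,0,-0.089,0.04,-0.86,0,0.5]],
  ],
)

```text
clock: 23.2
eef_pos: [587.9, 90.9, 292.3]
eef_rot: [-3.141, -0.001, 3.059]
wrist_force: [0.2, -0.0, -1.2]
finger_gap: 39.5
finger_force: 20.0
```

step_arm(
  increments=[
    [[0,0,-0.089,0.11,-0.8,0,0.5],[0,0,0,0,0,0,0.5],[0,0,0,0,0,0,0.5]],
  ],
)

```text
clock: 23.5
eef_pos: [581.3, 60.3, 292.6]
eef_rot: [3.141, -0.001, 3.124]
wrist_force: [0.6, 0.1, -1.1]
finger_gap: 39.6
finger_force: 20.0
```

Run:
```python
from h import *
c=snap('wrist','w15'); w=cloud(c); print(circ(w,(470,640,-30,160),80,90)); print(blob(w,(500,680,-20,150),95,125))
plan([(582,54,85,180,20)],.5)
```

```text
(9843, array([555.39868238,  53.57431838]), np.float64(0.07138503570361379), np.float64(84.17215955361337))
{'n': 6493, 'c': array([584.2,  67.1]), 'size': array([56.5, 57.5]), 'ang': 25.1, 'z': array([ 99.2, 106.7, 120.1])}
t 23.55 p [581.4  61.  292.7] yaw 179.1 F [ 0.6  0.3 -0.9] gap 39.7
[[0,0,-0.01,-0.01,-0.09,0.35,0.5],[0,0,-0.01,-0.01,-0.09,0.34,0.5]]
--
```

View pics/w15.png

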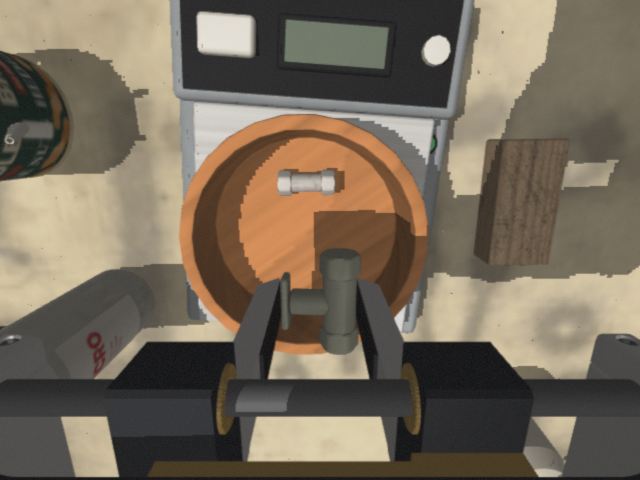

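The union lies in the dish at (306,182). The valve is held level over the dish's far side at (335,300), with room for the fingers inside the rim.

step_arm(
  increments=[
    [[0,0,0,0.07,-0.09,0,0.5],[0,0,0,0.06,-0.08,0.3,0.5],[0,0,0,0,0,0.4,0.5],[0,0,0,0,0,0.1,0.5],[0,0,0,0,0,0,0.5]],
  ],
)

```text
clock: 24.05
eef_pos: [575.9, 54.2, 260.0]
eef_rot: [-3.142, -0.002, 3.126]
wrist_force: [0.1, -0.3, -0.9]
finger_gap: 39.9
finger_force: 20.0
```

step_arm(
  increments=[
    [[0,0,0,0,0,0,0.5],[0,0,0,0,0,0,0.5]],
  ],
)

```text
clock: 24.25
eef_pos: [576.2, 54.1, 261.6]
eef_rot: [3.142, 0.001, 3.126]
wrist_force: [0.6, 0.3, -1.2]
finger_gap: 39.6
finger_force: 20.0
```

step_arm(
  increments=[
    [[0,0,0,0,0,0.1,0.5],[0,0,0,0,0,0.08,0.5],[0,0,0,0,0,0,0.5],[0,0,0,0,0,0,0.5],[0,0,0,0,0,0,0.5]],
  ],
)

```text
clock: 24.75
eef_pos: [576.1, 54.0, 253.9]
eef_rot: [3.142, 0.0, 3.126]
wrist_force: [0.7, 0.7, -0.5]
finger_gap: 39.3
finger_force: 20.0
```

step_arm(
  increments=[
    [[0,0,0,0,0,0.04,0.5],[0,0,0,0,0,0,0.5],[0,0,0,0,0,0,0.5]],
  ],
)

```text
clock: 25.05
eef_pos: [576.1, 54.0, 252.2]
eef_rot: [-3.142, -0.0, 3.126]
wrist_force: [0.1, -0.4, -1.8]
finger_gap: 39.2
finger_force: 20.0
```

step_arm(
  increments=[
    [[0,0,0,0,0,0.03,0.5],[0,0,0,0,0,0,0.5],[0,0,0,0,0,0,-0.1],[0,0,0,0,0,0,-0.1],[0,0,0,0,0,0,-0.1]],
  ],
)

```text
clock: 25.55
eef_pos: [576.1, 54.0, 251.2]
eef_rot: [3.142, 0.0, 3.126]
wrist_force: [-0.3, -0.7, 0.1]
finger_gap: 51.7
finger_force: 0.0
```

step_arm(
  increments=[
    [[0,0,0,0,0,0,-0.1],[0,0,0,0,0,-0.2,-0.1],[0,0,0,0,0,-0.6,-0.1],[0,0,0,0,0,-0.8,-0.1],[0,0,0,0,0,-0.8,-0.1]],
  ],
)

```text
clock: 26.05
eef_pos: [575.9, 54.0, 348.7]
eef_rot: [3.142, -0.0, 3.126]
wrist_force: [-0.2, 0.1, 0.3]
finger_gap: 51.5
finger_force: 0.0
```

step_arm(
  increments=[
    [[0,0,0,0.6,0,-0.3,-0.1],[0,0,0,0.9,0,0,-0.1],[0,0,0,0.9,0,0,-0.1],[0,0,0,0,0,0,-0.1],[0,0,0,0,0,0,-0.1]],
  ],
)

```text
clock: 26.55
eef_pos: [480.0, 55.5, 360.1]
eef_rot: [3.142, 0.002, 3.126]
wrist_force: [0.3, 0.2, 0.2]
finger_gap: 51.9
finger_force: 0.0
```

Run:
```python
from h import *
c=snap('wrist','w16'); w=cloud(c); print(circ(w,(470,640,-30,160),80,90)); print(blob(w,(540,620,10,100),54,78), blob(w,(505,545,20,90),54,75))
s=snap('scene','s16'); im=cv2.imread('pics/s16.png'); cv2.imwrite('pics/s16c.png',cv2.resize(im[140:340,180:420],None,fx=3,fy=3,interpolation=2))
s=manip.read_state(); print(s['wrist_force'],s['eef_pos'],s['clock'])
```

```text
(1292, array([555.04511867,  53.49860631]), np.float64(0.026610783009295074), np.float64(83.7097151872273))
{'n': 2083, 'c': array([583.5,  62.8]), 'size': array([64.7, 55.8]), 'ang': 29.5, 'z': array([55.7, 63. , 67.3])} {'n': 551, 'c': array([522.7,  54.9]), 'size': array([34. , 13.7]), 'ang': 89.8, 'z': array([55.8, 59.8, 62.2])}
[ 1.04112527  0.90370385 -0.18518957] [480.75214013  55.42156438 359.56114636] 26.65
```

View pics/s16c.png

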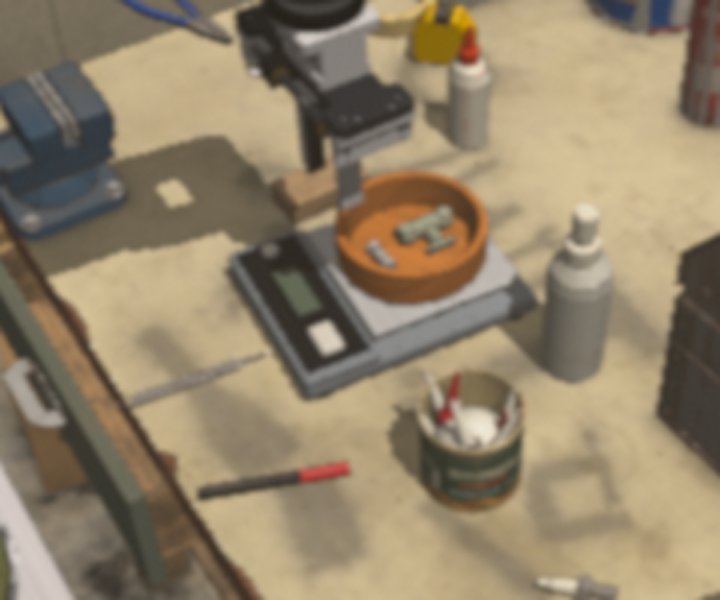

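The dish stands free on the platform with the union at (382,255) and the valve at (428,230) lying inside. The block is on the bench, the bystanders are in place, and the gripper is clear above.

```bash
python3 -c "
from cell import workorder; print(workorder.sign_off())"
```

```text
the job is handed in; nothing more can be done
None
```

The job is handed in at about 27 s: the sanding block is off the scale, the empty dish was stood on the platform and tared (key pressed fully down; the display never showed digits in my images), and the valve and union now lie in the free-standing dish.

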